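# Hang the tester pail and lock it with a snap cap

## Task

Hang the small steel tester pail by its hoop handle on the arm of the display hook, between the post and the upright stud, and let go of it so that it hangs free. Then press the loose black snap cap down onto the stud at the end of the arm: push through the click, go on until the cap sits fully home on the shoulder, and finish while still holding the cap and pushing it down, without letting go. Leave the canisters, the loose lid, the dish and the other goods standing where they are.

Things in the scene. Friction and masses are not known exactly. Their poses are not given: they have to be found in the camera images.
- pail: Open tapered steel pail, 110 to 220 g, 72 mm across the rim, 60 mm across the foot, 55 mm high, with a rigid hoop handle standing over it in its x-z plane. Origin: centre of its underside, z up. Hoop: side straps at x = -35 and +35 mm, sloping in at the top to a flat wooden grip; 70 mm free between rim and grip. It hangs with the grip's underside lying across the hook's arm.
- pail_grip (a point): Centre of the pail's wooden grip, 135 mm above the pail's origin, axes as the pail's. The grip is 44 mm long along x, 10 mm thick along y (pinch it across y, from above), 20 mm high: underside 125 mm, top 145 mm above the pail's origin.
- hook: Fixed display hook. Origin: centre of the base's underside (base 100 mm diameter, 10 mm high), z up. A 16 mm post rises to 170 mm. From its top a flat steel arm, 12 mm wide, 8 mm thick, upper face 170 mm above the table, runs 150 mm along the hook's own -y to an upright stud, 140 mm from the post's axis. The hoop must pass over the stud, moving along the hook's +y with the arm inside it.
- hook_seat (a point): Point on the arm's upper face 70 mm from the post's axis, half way to the stud: a good place for the pail's grip. Axes as the hook's: y points along the arm from the stud to the post, z up. A pail hanging here has its origin 125 mm below this point and its x axis along the hook's x axis (either way round).
- stud (a point): Centre of the stud's shoulder, 6 mm above the arm's upper face, axes as the hook's. Shoulder 20 mm diameter; the stud above it is 11 mm diameter, 21 mm high, its last 5 mm tapering to 5 mm. Four sprung steel balls stick out 3 mm from it, 8.5 mm above the shoulder. The fully pressed cap's origin lies at this point.
- cap: Loose black snap cap, 30 g, standing on its open end: skirt 32 mm diameter, 30 mm high, under a 21 mm ball on a neck, 52 mm in all. Origin: centre of its underside, z up. Bore 13.6 mm wide in the lip (lowest 4 mm), 21 mm above, 24 mm deep. On the stud it stops on the balls 11 mm above the shoulder; about 12 N push it on; the force falls off at 8 mm, it snaps in from 4.5 mm; then press it home.
- lid: Bystander, not the cap: a loose white canister lid, 78 mm diameter and 18 mm thick with a black ball knob, 45 mm high in all. Origin: centre of its underside.
- canister_a: Bystander: white canister, 78 mm diameter, 152 mm high with its black ball knob. Origin: centre of its underside.
- canister_b: Bystander: like canister_a.
- canister_c: Bystander: smaller white canister, 70 mm diameter, 112 mm high with its knob. Origin: centre of its underside.
- dish: Bystander: white dish, 90 mm across, 28 mm high. Origin: centre of its underside.
- carton: Bystander: cardboard carton 110 x 90 x 50 mm (x, y, z). Origin: centre of its underside.
- brush: Bystander: hand brush, 190 mm long, lying along its own x axis.
- shoulder: The stud's fixed steel shoulder on the arm, a disc 20 mm in diameter and 6 mm high at the foot of the stud. Origin: centre of its underside, on the arm's upper face. The cap's lower rim must be pressed on its upper face, a hard stop.
Things that resemble listed ones, but are neither listed nor needed, are in the scene too. What is shaped like the pail but pink or red is not meant. Leave any turquoise look-alike of the hook alone.

How it is judged:
On the way, in this order (a step that is already met when the one before it is completed fails the run):
1. the pail hangs free by its handle on the hook's arm between stud and post, released (x of pail in the frame of hook_seat between -0.035 and 0.035 m and y of pail in the frame of hook_seat between -0.052 and 0.052 m and z of pail in the frame of hook_seat between -0.135 and -0.11 m and angle between pail's own z axis and vertical below 0.35 rad and contact force between pail and hook above 0.5 N and contact force between each of the arm, the fingers and pail below 0.05 N), for 0.3 s.
2. the cap has been pressed through the click down to the shoulder (z of cap in the frame of stud between -0.003 and 0.0025 m and horizontal distance between cap and stud below 0.004 m and angle between cap's own z axis and vertical below 0.15 rad), for 0.1 s.
At the end, for the whole second after the job is handed in: Pail hangs still on the arm, untouched: within 52 mm of the seat along and 35 mm across it, tilt under 0.35 rad, foot 110-135 mm under the arm's top. Cap home: underside within 2.5 mm of the shoulder, 4 mm of the axis, tilt under 0.15 rad. Robot touches it and presses it on the shoulder, over 3 N (all of step 1 and all of step 2 and linear speed of pail below 0.05 m/s and contact force between cap and shoulder above 3 N and contact force between any of the fingers, the arm and cap above 1 N); the arm keeps its last pose, push and grip.
It fails at once if a canister, the lid, the dish, the carton or the brush was shifted by more than 40 mm or a canister tipped (distance of any of canister_a, canister_b, canister_c, lid, dish, carton, brush from where it was at the start of the episode above 0.04 m or angle between any of canister_a, canister_b, canister_c's own z axis and vertical above 0.5 rad).
It also fails if it takes over 69 s, if anything falls off the work surface, if the arm or the gripper's body presses on something with over 40 N, if the wrist force passes 120 N, or if a joint passes its speed limit or range.

## Robot

A 6-joint arm with a two-finger parallel gripper is mounted at the origin on the work surface. World frame = base frame: x ahead of the robot, y to its left, z up, the work surface at z = 0. Lengths are in m, angles in rad, forces in N, time in s.
With the tool pointing down it reaches from about 0.425 to 0.95 m from the base axis. Payload 3.5 kg.
Tool frame: the origin (TCP) lies between the finger pads; the fingertips stand 19 mm ahead of it and the grasp point (between the pads) is the TCP; z points along the fingers, y is the line along which they close (so a half turn about z gives the same grasp; the last joint's range is limited). The gripper opens to 85 mm and grips with 20 to 120 N. Pads are 22 mm wide; open, the fingers measure 114 mm over their backs; the gripper's body (76 mm by 85 mm) begins 54 mm behind the grasp point. The pads swing forward as they close: fully open they stand 13 mm farther back than shut.
Start: joints at [1.166, 0.286, 1.577, -0, 1.279, -0.15], TCP at [0.17, 0.653, 0.214] pointing down, gripper open.
Joint ranges: [-2.77, 2.77], [-0.9, 2.22], [0.21, 2.48], [-1.53, 4.67], [0.24, 2.81], [-2.84, 2.84]. Speed limits (rad/s): [2.79, 2.79, 3.14, 3.14, 3.14, 3.14].

## Interface

Orientations are given as a unit quaternion [x, y, z, w].
In Python, from station import move_pose, movel, set_joints, grip, dwell, solve_ik, sense, read_camera, Unreachable, job_done, find_in gives the robot as it stands. The module is installed in compiled form; this text tells all that it offers. Calls block until the motion is done:
- move_pose(position, orientation): joint-space move of the TCP to a pose.
- movel(position, speed=0.15, frame=None): straight line of the TCP; frame=None keeps the orientation; speed is the mean speed in m/s.
- set_joints(angles): joint-space move.
- grip(opening, strength=None): finger opening in m; strength is the grip in N (None keeps the last); returns when the fingers have stopped.
- dwell(seconds).
- solve_ik(position, orientation): joint angles nearest the present ones, or None.
- sense(): the state.
- read_camera(name): name is "scene" or "top" or "wrist"; returns a dict with "image" (480x640x3 uint8, blue, green, red), "range_z" (480x640 float32, m along the optical axis (not along the pixel's ray), 0 where there is no reading), "fov_y" (degrees; the focal length in pixels is half the picture's height over the tangent of half this angle, whatever the lens; pixels are square), "cx", "cy" (the principal point, pixels), "T" (4x4, takes a point from camera to world coordinates); the wrist camera has in their place "T_tool_cam" (4x4, takes a point from camera to tool coordinates, whose origin is the TCP and whose axes are the flange's). Camera axes: x right, y down, z forward; pixel columns grow to the right and rows downward; lengths in m; the calibration is good to about 2 mm. The wrist camera is an equidistant fisheye: a pixel r from the principal point sees the ray r / f radians off the axis. A picture is of the moment at which its call begins: read the wrist's pose just before it.
A pose or a line that the arm cannot do raises Unreachable and nothing moves.
- job_done(): hands the job in; it is judged then, once.
Trained networks look in a picture, given as the dict that the camera call returned (one of the last four; its "shot" number tells which), for a name from the list of things; names that differ only in an ending like _2 or _b are one class to them, and where a whole thing is asked for, a point or a joint stands for the part that bears it (a point fixed in the world has none). Each returns a list of dicts, best first, with "conf" (0 to 1); they miss things now and then, are a little off and sometimes report something else, mostly with a low value. They report only what shows in the picture. A call takes as long as a camera call. They do not tell look-alikes from the thing itself.
- find_in(target, picture): "at" ([column, row] in pixels, amid what is visible of it).
The state is a dict: "time": time; "joints": joint angles; "joint_vel": joint speeds; "joint_efforts": joint torques, N m; "ee_pos": TCP position; "tool_rot": TCP orientation; "contact_force": force on the tool from outside, world axes, zero at the start; "wrist_torque": the same for the moment, N m; "gripper_width": finger opening in m; "gripper_force": force on a finger pad.
Only numpy, scipy, OpenCV 4.12 (cv2) and the standard library are available. Lean on these libraries where they do the work, as an engineer would, in place of code of your own. Each camera call takes 0.05 s, during which the arm holds its last target. There are 200 camera calls.

## Working session

There is one attempt and no reset: what is moved stays moved. The work goes in short steps, each a Python script; the robot and the scene stay as the last script left them, time stands still between calls to the robot, and variables do not carry over. Pictures are saved under pics/ and viewed, at most 10 in all, crops included, and the job is handed in when it is done.

```bash
mkdir -p pics
cat > h.py <<'E'
import numpy as np, cv2
from station import *
def world(p,u,v,z=None):
    f=240/np.tan(np.radians(p["fov_y"])/2)
    z=p["range_z"][int(v),int(u)] if z is None else z
    return (p["T"]@np.array([(u-p["cx"])/f*z,(v-p["cy"])/f*z,z,1]))[:3]
def cloud(p):
    f=240/np.tan(np.radians(p["fov_y"])/2); z=p["range_z"]
    v,u=np.mgrid[:480,:640]
    P=np.stack([(u-p["cx"])/f*z,(v-p["cy"])/f*z,z],-1)@p["T"][:3,:3].T+p["T"][:3,3]
    P[z==0]=np.nan
    return P
E
python3 - <<'E'
from h import *
for n in ("scene","top"):
    p=read_camera(n); cv2.imwrite(f"pics/{n}.png",p["image"]); np.savez(f"{n}.npz",**{k:v for k,v in p.items()})
    for t in ("pail","pail_grip","hook","stud","cap","lid","canister_a","dish","carton","brush"):
        for d in find_in(t,p)[:3]:
            print(n,t,round(d["conf"],2),np.round(d["at"]),np.round(world(p,*d["at"]),3))
print(sense())
E
```

```text
scene pail 0.86 [240. 279.] [ 0.619 -0.249  0.026]
scene pail 0.69 [273. 259.] [ 0.514 -0.198  0.023]
scene pail 0.58 [234. 244.] [ 0.501 -0.319  0.038]
scene pail_grip 0.89 [272. 260.] [ 0.508 -0.203  0.013]
scene pail_grip 0.85 [235. 245.] [ 0.499 -0.317  0.031]
scene pail_grip 0.57 [234. 280.] [ 0.625 -0.263  0.024]
scene hook 0.94 [364. 314.] [0.656 0.095 0.04 ]
scene hook 0.88 [323. 224.] [ 0.291 -0.127  0.006]
scene hook 0.15 [175. 223.] [ 0.559 -0.455  0.117]
scene stud 0.69 [323. 226.] [ 0.303 -0.122  0.007]
scene stud 0.67 [362. 317.] [0.637 0.084 0.009]
scene stud 0.61 [275. 258.] [ 0.505 -0.195  0.022]
scene cap 0.65 [415. 275.] [0.457 0.184 0.024]
scene lid 0.64 [368. 262.] [0.431 0.049 0.012]
scene canister_a 0.95 [182. 266.] [ 0.708 -0.356  0.112]
scene canister_a 0.85 [240. 211.] [ 0.407 -0.34   0.081]
scene canister_a 0.72 [178. 224.] [ 0.56  -0.447  0.116]
scene dish 0.63 [465. 328.] [0.603 0.332 0.015]
scene carton 0.56 [511. 293.] [0.48  0.428 0.049]
scene brush 0.59 [470. 383.] [0.766 0.363 0.014]
top pail 0.92 [388. 222.] [ 0.656 -0.245  0.005]
top pail 0.78 [372
[... 836 characters left out ...]
, 'joints': array([ 1.16599560e+00,  2.86297866e-01,  1.57668686e+00, -3.35007391e-05,
        1.27856921e+00, -1.50003359e-01]), 'joint_vel': array([ 0.00117177, -0.00016914,  0.00141863,  0.00040876, -0.00166653,
       -0.00139702]), 'joint_efforts': array([ 2.15046225e-05, -4.05983555e+01, -2.92937762e+01, -1.21454241e-04,
        7.10996846e-04, -2.98064027e-07]), 'ee_pos': array([0.17011467, 0.65321066, 0.21423342]), 'tool_rot': array([1.27049555e-01, 9.91896371e-01, 1.42266664e-05, 2.07288723e-05]), 'contact_force': array([-0.39081135, -0.80982961,  0.11827586]), 'wrist_torque': array([-0.02162934, -0.00621754,  0.01573776]), 'gripper_force': 0.0, 'gripper_width': 0.08549523706933534}
```

Run:
```python
import cv2
a=cv2.imread("pics/scene.png")[180:420,130:530]; cv2.imwrite("pics/s2.png",cv2.resize(a,(800,480),interpolation=cv2.INTER_CUBIC))
a=cv2.imread("pics/top.png")[160:360,140:500]; cv2.imwrite("pics/t2.png",cv2.resize(a,(800,444),interpolation=cv2.INTER_CUBIC))
```

```text
(no output)
```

View pics/s2.png

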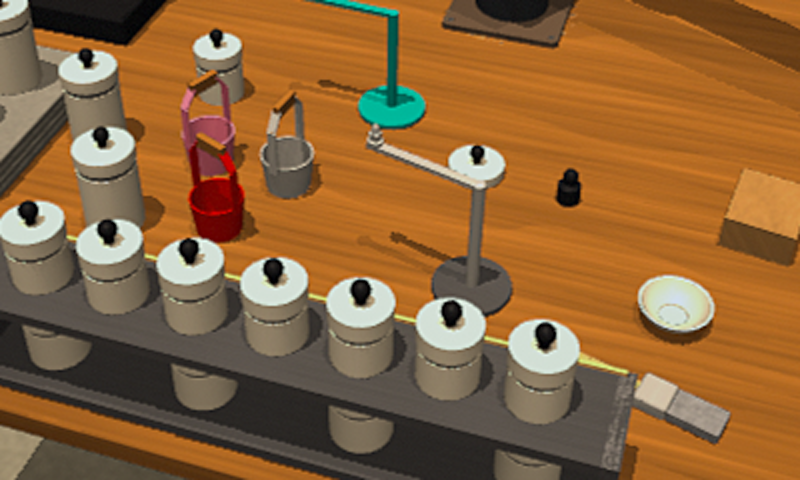

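View pics/t2.png

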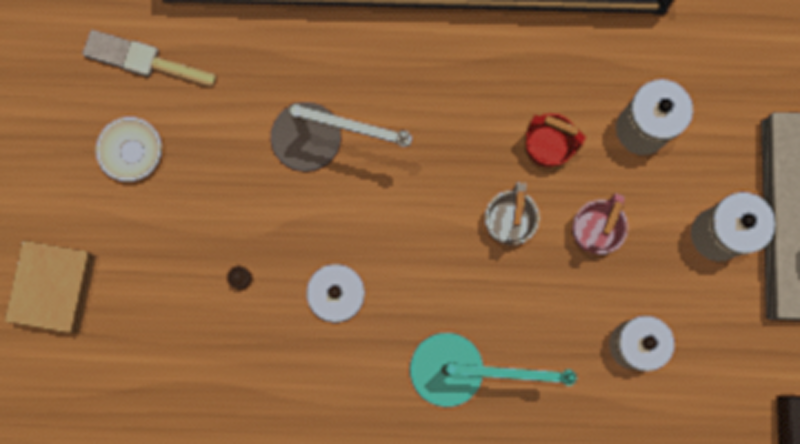

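The close-ups show the steel pail at about (290,150) in the scene crop and (512,217) in the top crop. The grey hook stands at (470,285) in the scene crop, with its arm pointing to the stud at (375,135). The cap is at (568,188). The red and pink pails and the turquoise hook are decoys. Next I'll measure from the point clouds.

Run:
```python
from h import *
for n in ("top","scene"):
    p=dict(np.load(n+".npz")); P=cloud(p); im=p["image"]
    def sel(c,r,z0,z1):
        d=np.hypot(P[...,0]-c[0],P[...,1]-c[1]); return (d<r)&(P[...,2]>z0)&(P[...,2]<z1)
    def rep(nm,m):
        Q=P[m]; 
        if len(Q)<3: print(n,nm,len(Q)); return
        c=np.median(Q,0); 
        w,V=np.linalg.eigh(np.cov(Q[:,:2].T)); 
        print(n,nm,len(Q),"med",c.round(4),"mid",((Q.min(0)+Q.max(0))/2).round(4),"min",Q.min(0).round(4),"max",Q.max(0).round(4),"ax",np.degrees(np.arctan2(V[1,1],V[0,1])).round(1),"sd",np.sqrt(w).round(4))
    rep("grip",sel((.525,-.183),.06,.135,.16))
    rep("pailhandle",sel((.525,-.183),.06,.07,.16))
    rep("rim",sel((.525,-.183),.06,.045,.06))
    rep("arm",sel((.656,.02),.15,.16,.174))
    rep("stud",sel((.64,-.04),.08,.176,.22))
    rep("base",sel((.656,.087),.08,.006,.014))
    rep("cap",sel((.45,.167),.04,.01,.06))
    rep("capskirt",sel((.45,.167),.04,.024,.034))
    rep("capball",sel((.45,.167),.04,.038,.06))
    rep("tall", (P[...,2]>.1)&(P[...,0]>.72)&(np.abs(P[...,1])<.4))
```

```text
top grip 63 med [ 0.5385 -0.1859  0.145 ] mid [ 0.5371 -0.1859  0.1432] min [ 0.5159 -0.194   0.1357] max [ 0.5583 -0.1779  0.1506] ax 171.5 sd [0.0032 0.0132]
top pailhandle 122 med [ 0.5322 -0.1857  0.1366] mid [ 0.5386 -0.1866  0.1128] min [ 0.5009 -0.1968  0.0749] max [ 0.5763 -0.1765  0.1506] ax 173.3 sd [0.0036 0.0229]
top rim 85 med [ 0.5431 -0.1958  0.0537] mid [ 0.5372 -0.1878  0.0524] min [ 0.5012 -0.2223  0.0451] max [ 0.5732 -0.1533  0.0596] ax 79.8 sd [0.0226 0.0249]
top arm 206 med [0.636  0.0385 0.1703] mid [0.634  0.0289 0.1694] min [ 0.6093 -0.0459  0.1648] max [0.6588 0.1038 0.174 ] ax 75.7 sd [0.004  0.0419]
top stud 35 med [ 0.6148 -0.0374  0.1879] mid [ 0.617  -0.0151  0.1889] min [ 0.6076 -0.0457  0.1766] max [0.6265 0.0156 0.2011] ax 80.0 sd [0.0041 0.0138]
top base 523 med [0.645  0.0949 0.01  ] mid [0.6561 0.0898 0.01  ] min [0.5767 0.0146 0.006 ] max [0.7356 0.165  0.0139] ax 152.1 sd [0.0303 0.031 ]
top cap 93 med [0.4492 0.1775 0.0329] mid [0.4493 0.1802 0.0359] min [0.4343 0.1648 0.0149] max [0.4642 0.1955 0.0568] ax 146.2 sd [0.0077 0.0081]
top capskirt 
[... 1317 characters left out ...]
099] min [0.6013 0.0498 0.006 ] max [0.6944 0.1478 0.0139] ax 87.1 sd [0.0218 0.0274]
scene cap 154 med [0.4562 0.1816 0.028 ] mid [0.4549 0.1811 0.0319] min [0.4413 0.1657 0.0104] max [0.4685 0.1964 0.0534] ax 93.6 sd [0.006  0.0079]
scene capskirt 57 med [0.4557 0.1813 0.0279] mid [0.4549 0.1811 0.0288] min [0.4413 0.1657 0.0242] max [0.4685 0.1964 0.0335] ax 95.5 sd [0.0067 0.0087]
scene capball 46 med [0.4526 0.1811 0.0456] mid [0.4523 0.1807 0.0463] min [0.4427 0.1709 0.0392] max [0.462  0.1905 0.0534] ax 97.3 sd [0.0048 0.0054]
scene tall 20133 med [ 0.9251 -0.013   0.1384] mid [ 0.9024 -0.0447  0.1694] min [ 0.8398 -0.3999  0.1001] max [0.9649 0.3106 0.2387] ax 90.7 sd [0.0265 0.1982]
```

```bash
cat >> h.py <<'E'
def q(th):
    a=np.radians(th+90)/2; return np.array([np.cos(a),np.sin(a),0,0])
PAIL=np.array([.538,-.1858]); STUD=np.array([.6165,-.0375]); TH=76.
HY=np.array([np.cos(np.radians(TH)),np.sin(np.radians(TH))]); SEAT=STUD+.07*HY
def st(m=""):
    s=sense(); print(m,round(s["time"],2),s["ee_pos"].round(4),"F",s["contact_force"].round(2),"w",round(s["gripper_width"],4),"gf",round(s["gripper_force"],1)); return s
E
python3 - <<'E'
from h import *
grip(.05,40)
movel([.17,.653,.33],.25)
move_pose([*PAIL,.30],q(82)); st()
movel([*PAIL,.149],.15); st("down")
grip(.0,40); st("gripped")
movel([*PAIL,.160],.05); st("lift")
p=read_camera("scene"); 
movel([*PAIL,.240],.15); s=st("up")
p=read_camera("scene"); cv2.imwrite("pics/up.png",cv2.resize(p["image"][180:420,130:530],(800,480)))
P=cloud(p); d=np.hypot(P[...,0]-PAIL[0],P[...,1]-PAIL[1])
print(np.nanmin(P[d<.045][P[d<.045][:,2]>.03][:,2]), P[(d<.05)&(abs(P[...,2]-.145)<.01)].mean(0))
E
```

```text
5.37 [ 0.5383 -0.1852  0.3   ] F [0.07 0.44 0.34] w 0.0498 gf 0.0
down 6.53 [ 0.5388 -0.1862  0.1503] F [-0.28  0.16  1.05] w 0.0502 gf 0.0
gripped 7.06 [ 0.538  -0.1858  0.1491] F [ 0.02 -0.05  0.2 ] w -0.0001 gf 0.0
lift 7.42 [ 0.5384 -0.1861  0.1609] F [-0.79  0.48 -0.31] w -0.0 gf 0.0
up 8.16 [ 0.5375 -0.1855  0.239 ] F [ 0.11 -0.59  0.29] w -0.0 gf 0.0
0.030013482302293948 [ 0.53879933 -0.18462014  0.14210642]
```

View pics/up.png

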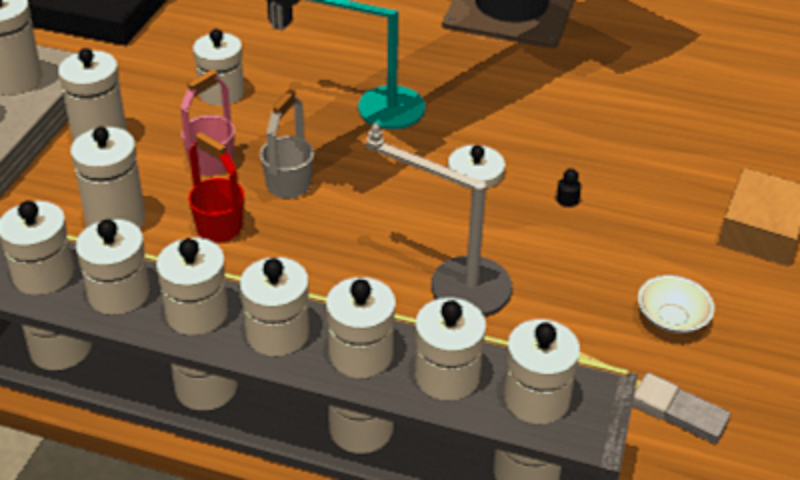

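The pail still stands at (290,150), and the closed fingers at (280,12) look higher than they should be. I'll measure where the fingertips really are.

Run:
```python
from h import *
s=st(); print(s["tool_rot"])
p=read_camera("scene"); P=cloud(p); d=np.hypot(P[...,0]-PAIL[0],P[...,1]-PAIL[1])
m=(d<.06)&(P[...,2]>.17); Q=P[m]; print(len(Q),Q.min(0),Q.max(0))
for z in np.arange(.2,.34,.02):
    R=Q[abs(Q[:,2]-z)<.01]
    if len(R): print(round(z,2),len(R),R.min(0).round(3),R.max(0).round(3))
w=read_camera("wrist"); cv2.imwrite("pics/w1.png",w["image"]); print(w["T_tool_cam"].round(4),w["fov_y"],w["cx"],w["cy"])
```

```text
8.21 [ 0.5372 -0.1854  0.2382] F [-0.08 -0.1  -0.35] w -0.0004 gf 0.0
[ 6.97454192e-02  9.97563753e-01  6.11341416e-04 -1.32715416e-03]
3903 [ 0.47918073 -0.24548257  0.25590471] [ 0.59431339 -0.12592112  0.5591921 ]
0.26 44 [ 0.531 -0.197  0.256] [ 0.553 -0.171  0.269]
0.28 91 [ 0.534 -0.2    0.271] [ 0.554 -0.169  0.29 ]
0.3 140 [ 0.523 -0.225  0.29 ] [ 0.557 -0.151  0.31 ]
0.32 219 [ 0.522 -0.237  0.31 ] [ 0.56  -0.138  0.33 ]
0.34 300 [ 0.523 -0.245  0.33 ] [ 0.563 -0.126  0.35 ]
[[-5.000e-04 -9.582e-01 -2.860e-01  7.160e-02]
 [ 1.000e+00 -4.000e-04 -3.000e-04 -1.000e-04]
 [ 2.000e-04 -2.860e-01  9.582e-01 -1.600e-01]
 [ 0.000e+00  0.000e+00  0.000e+00  1.000e+00]] 65.70646984690485 320.1402726107892 246.0685514189887
```

View pics/w1.png

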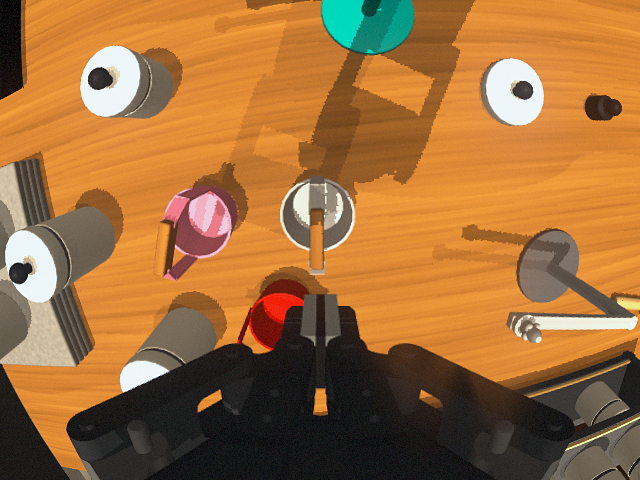

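Run:
```python
from h import *
from scipy.spatial.transform import Rotation as R
p=read_camera("scene"); f=240/np.tan(np.radians(p["fov_y"])/2)
for z in (.219,.238,.256):
    c=np.linalg.inv(p["T"])@[.5375,-.185,z,1]; u,v=c[0]/c[2]*f+p["cx"],c[1]/c[2]*f+p["cy"]; print(z,"crop px",(u-130)*2,(v-180)*2)
s=sense(); w=read_camera("wrist"); f=240/np.tan(np.radians(w["fov_y"])/2)
v,u=np.mgrid[:480,:640]; dx,dy=u-w["cx"],v-w["cy"]; r=np.hypot(dx,dy)+1e-9; t=r/f
z=w["range_z"]; P=np.stack([np.tan(t)*dx/r*z,np.tan(t)*dy/r*z,z],-1)
T=w["T_tool_cam"]; Q=P@T[:3,:3].T+T[:3,3]
F=Q[295:330,308:330].reshape(-1,3); F=F[F[:,2]<.08]; print("finger in tool",np.percentile(F,[2,50,98],axis=0).round(4))
W=Q@R.from_quat(s["tool_rot"]).as_matrix().T+s["ee_pos"]
for n,(a,b) in dict(table=(400,130+100),gripTop=(317,235),lid=(513,80),stud=(527,322)).items(): print(n,W[b-1:b+2,a-1:a+2].reshape(-1,3).mean(0).round(4))
```

```text
0.219 crop px 282.2657765868273 50.26384683972822
0.238 crop px 281.5776068955954 37.482856421147744
0.256 crop px 280.9152995738564 25.182193312682898
finger in tool [[ 0.0093 -0.0047 -0.0506]
 [ 0.0099 -0.0006 -0.0378]
 [ 0.0105  0.0031 -0.0229]]
table [ 5.772e-01 -1.007e-01  5.000e-04]
gripTop [ 0.5325 -0.1871  0.1455]
lid [0.4193 0.0451 0.0187]
stud [ 0.6099 -0.0408  0.1817]
```

Both cameras agree that the real fingertips sit about 17 mm behind the reported TCP, not 19 mm ahead of it. All grasps must therefore go 36 mm deeper.

```bash
cat >> h.py <<'E'
DZ=-.036   # commanded TCP z = wanted grasp-point z + DZ (measured with both cameras)
E
python3 - <<'E'
from h import *
movel([*PAIL,.240],.15,frame=None)
grip(.05,40)
movel([*PAIL,.149+DZ],.15); st("down")
grip(.0,40); st("gripped")
movel([*PAIL,.160+DZ],.05); dwell(.2); s=st("lift")
if s["gripper_width"]>.005:
    movel([*PAIL,.240+DZ],.15); s=st("up")
    p=read_camera("scene"); cv2.imwrite("pics/up2.png",cv2.resize(p["image"][130:370,130:530],(800,480)))
E
```

```text
down 10.19 [ 0.5388 -0.1862  0.1142] F [-0.76 -0.98  0.16] w 0.0505 gf 0.0
gripped 10.63 [ 0.5385 -0.1862  0.1138] F [ 0.64 -0.22  1.77] w 0.0091 gf 42.9
lift 11.2 [ 0.5377 -0.1856  0.1235] F [-0.22  0.12 -1.58] w 0.0088 gf 42.3
up 11.88 [ 0.5374 -0.1855  0.203 ] F [-0.04 -0.36 -2.05] w 0.0085 gf 42.3
```

Run:
```python
from h import *
A=SEAT-.15*HY; z=.242+DZ
move_pose([*A,z],q(TH)); st("pre")
movel([*SEAT,z],.10); s=st("over seat")
p=read_camera("scene"); cv2.imwrite("pics/hang.png",cv2.resize(p["image"][180:360,230:470],(800,600)))
```

```text
pre 12.39 [ 0.5967 -0.114   0.2041] F [-0.59 -0.86 -2.56] w 0.0085 gf 42.3
over seat 14.04 [0.6334 0.0298 0.206 ] F [ 0.19 -0.7  -2.72] w 0.0086 gf 42.3
```

View pics/hang.png

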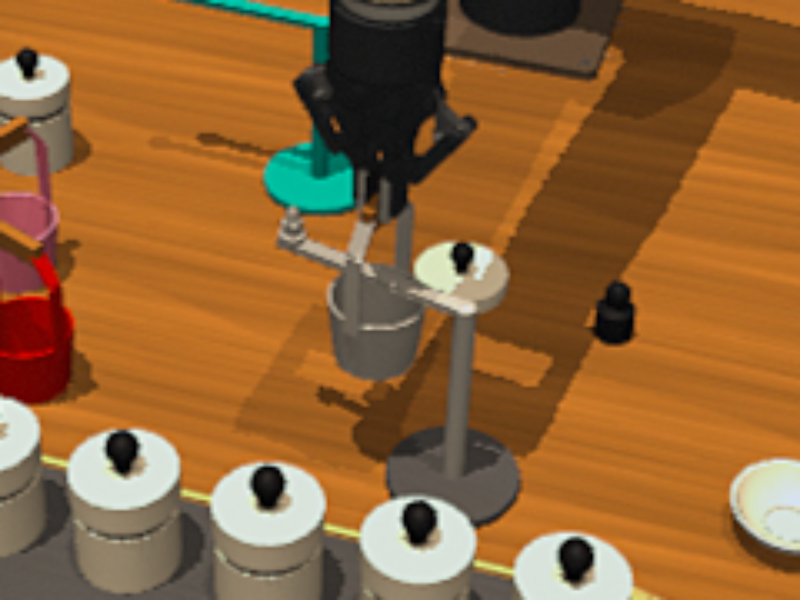

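The hoop encloses the arm at about (370,270), between the stud at (292,225) and the post. Next I'll lower it onto the arm and release it.

Run:
```python
from h import *
movel([*SEAT,.165],.08); 
for z in np.arange(.163,.150,-.0015):
    movel([*SEAT,z],.03); dwell(.15); s=sense()
    if s["contact_force"][2]>-.6: break
st("seated")
grip(.03,40); st("open"); dwell(.2)
grip(.045); movel([*SEAT,.26],.12); st("clear")
p=read_camera("scene"); cv2.imwrite("pics/hung.png",cv2.resize(p["image"][180:360,230:470],(800,600)))
P=cloud(p); d=np.hypot(P[...,0]-SEAT[0],P[...,1]-SEAT[1])
Q=P[(d<.05)&(P[...,2]>.175)&(P[...,2]<.2)]; print("grip",Q.mean(0),Q.min(0),Q.max(0))
# refine stud and cap
for n in ("top","scene"):
    p=read_camera(n); P=cloud(p)
    d=np.hypot(P[...,0]-STUD[0],P[...,1]-STUD[1]); Q=P[(d<.02)&(P[...,2]>.18)]; print(n,"stud",len(Q),Q.mean(0).round(4),((Q.min(0)+Q.max(0))/2).round(4))
    d=np.hypot(P[...,0]-.451,P[...,1]-.181); Q=P[(d<.03)&(P[...,2]>.038)]; print(n,"cap",len(Q),Q.mean(0).round(4),((Q.min(0)+Q.max(0))/2).round(4))
```

```text
seated 16.75 [0.6337 0.0304 0.1587] F [-3.48  0.04  5.47] w 0.0088 gf 43.3
open 17.08 [0.6332 0.0304 0.1564] F [-0.3  -0.56 -0.31] w 0.0302 gf 0.0
clear 18.59 [0.6328 0.0305 0.2587] F [-0.09 -0.07  0.12] w 0.045 gf 0.0
grip [0.63653248 0.03284289 0.18453008] [0.61114896 0.02072846 0.17515939] [0.66007896 0.04394375 0.19199704]
top stud 160 [ 0.6173 -0.0273  0.4061] [ 0.6198 -0.0317  0.3758]
top cap 1 [0.4526 0.1897 0.048 ] [0.4526 0.1897 0.048 ]
scene stud 155 [ 0.6237 -0.0286  0.3377] [ 0.6186 -0.0307  0.3742]
scene cap 44 [0.453  0.1811 0.046 ] [0.4511 0.1808 0.0462]
```

View pics/hung.png

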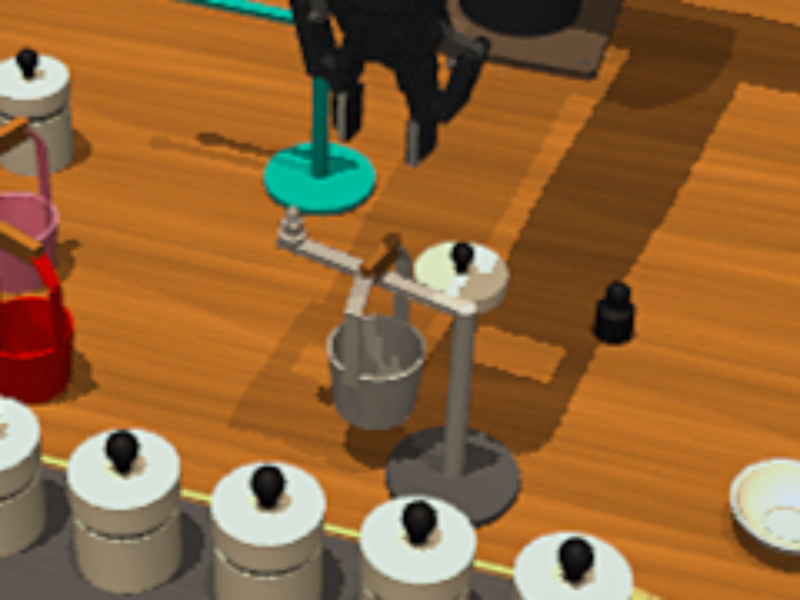

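The pail hangs straight at (375,370) with its grip on the arm at (380,258), and the fingers are clear. I'll now locate the stud and the cap with the wrist camera, using the same geometry for both.

```bash
cat >> h.py <<'E'
from scipy.spatial.transform import Rotation as R
from scipy.optimize import least_squares
def wcloud():
    s=sense(); w=read_camera("wrist"); f=240/np.tan(np.radians(w["fov_y"])/2)
    v,u=np.mgrid[:480,:640]; dx,dy=u-w["cx"],v-w["cy"]; r=np.hypot(dx,dy)+1e-9; t=r/f
    z=w["range_z"]; P=np.stack([np.tan(t)*dx/r*z,np.tan(t)*dy/r*z,z],-1); T=w["T_tool_cam"]
    Q=P@T[:3,:3].T+T[:3,3]; Q[z==0]=np.nan
    return Q, Q@R.from_quat(s["tool_rot"]).as_matrix().T+s["ee_pos"], w["image"]
def circ(Q,r):  # centre of vertical cylinder surface points of radius r
    return least_squares(lambda c:np.hypot(Q[:,0]-c[0],Q[:,1]-c[1])-r,Q[:,:2].mean(0),loss="soft_l1",f_scale=.001).x
def near(W,c,r,z0,z1):
    return W[(np.hypot(W[...,0]-c[0],W[...,1]-c[1])<r)&(W[...,2]>z0)&(W[...,2]<z1)]
def sph(Q,r,zc):
    return least_squares(lambda c:np.linalg.norm(Q-[c[0],c[1],c[2]],axis=1)-r,[*Q[:,:2].mean(0),zc],loss="soft_l1",f_scale=.001).x
E
python3 - <<'E'
from h import *
C=[.4515,.181]
movel([*SEAT,.30],.2)
move_pose([*STUD,.30],q(-14)); dwell(.3); st()
Q,W,im=wcloud(); a=im[150:300,240:400]
S=near(W,STUD,.02,.178,.21); print("stud",len(S),S.mean(0).round(4),((S.min(0)+S.max(0))/2).round(4),"zmax",S[:,2].max().round(4))
for z0,z1 in ((.172,.178),(.178,.183),(.183,.189),(.189,.194),(.194,.201)):
    T=near(W,STUD,.02,z0,z1)
    if len(T): print(z0,len(T),T.mean(0).round(4),((T.min(0)+T.max(0))/2).round(4))
A=near(W,STUD+.06*HY,.1,.166,.173); A=A[:,:2]; w,V=np.linalg.eigh(np.cov(A.T)); print("arm dir",np.degrees(np.arctan2(V[1,1],V[0,1])),A.mean(0))
move_pose([*C,.155],q(-14)); dwell(.3); st()
Q,W,im2=wcloud(); b=im2[150:300,240:400]
B=near(W,C,.03,.035,.06); print("ball",len(B),B.mean(0).round(4),((B.min(0)+B.max(0))/2).round(4),"sph",sph(B[B[:,2]>.038],.0105,.0415).round(4))
K=near(W,C,.03,.027,.033); print("skirt top",len(K),((K.min(0)+K.max(0))/2).round(4))
K=near(W,C,.03,.004,.027); print("skirt",len(K),circ(K,.016).round(4))
cv2.imwrite("pics/w2.png",cv2.resize(np.hstack([a,b]),(800,375)))
E
```

```text
20.7 [ 0.6165 -0.0374  0.3   ] F [-0.2  -0.59  0.34] w 0.0448 gf 0.0
stud 297 [ 0.6168 -0.037   0.1909] [ 0.6164 -0.038   0.1888] zmax 0.1989
0.172 212 [ 0.6173 -0.0349  0.1759] [ 0.6163 -0.0329  0.175 ]
0.178 10 [ 0.6174 -0.0335  0.1799] [ 0.6174 -0.0336  0.1808]
0.183 122 [ 0.6171 -0.0365  0.1866] [ 0.6164 -0.038   0.186 ]
0.189 63 [ 0.6167 -0.0369  0.1924] [ 0.6163 -0.0388  0.1916]
0.194 102 [ 0.6165 -0.0379  0.1962] [ 0.6166 -0.0384  0.1965]
arm dir 76.07540556063826 [0.63562897 0.03909321]
 22.23 [0.4523 0.1806 0.1554] F [-0.39 -1.08 -0.56] w 0.0446 gf 0.0
ball 588 [0.4493 0.1812 0.0486] [0.4489 0.18   0.0471] sph [0.4487 0.1794 0.0418]
skirt top 558 [0.4488 0.1794 0.0297]
skirt 208 [0.4487 0.1791]
```

View pics/w2.png

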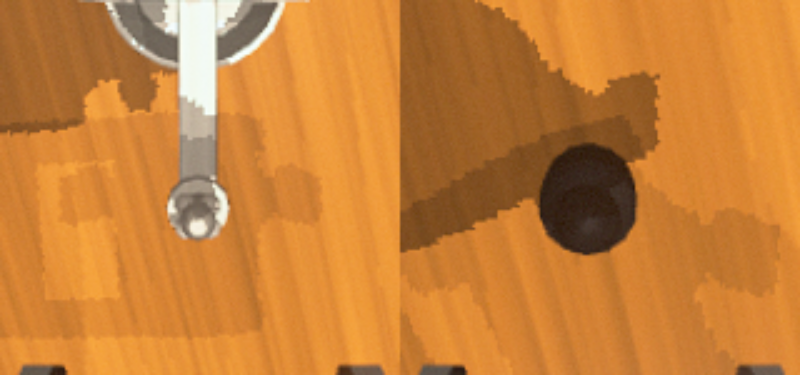

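The stud at (197,215) is centred at (0.6165, -0.0382), and the cap at (588,198) is centred at (0.4488, 0.1793). Next I'll grasp the cap by its skirt.

Run:
```python
from h import *
C=[.4488,.1793]
movel([*C,.08],.15,q(-14)); movel([*C,-.012],.06); st("down")
grip(0,80); st("grip"); 
movel([*C,.01],.05); dwell(.2); st("lift")
movel([*C,.30],.2); dwell(.2); s=st("up")
Q,W,im=wcloud(); m=(abs(Q[...,0])<.03)&(abs(Q[...,1])<.02)&(Q[...,2]>-.075)&(Q[...,2]<0); dark=im.max(-1)<70
cv2.imwrite("pics/w3.png",cv2.resize(im[200:440,160:480],(800,600)))
B=Q[m]; print(len(B),np.percentile(B,[2,50,98],axis=0).round(4))
```

```text
down 24.62 [ 0.4492  0.1793 -0.0116] F [ 0.22 -0.49 -0.17] w 0.0448 gf 0.0
grip 24.9 [ 0.4495  0.1794 -0.0113] F [-1.58 -0.02  3.78] w 0.0295 gf 79.0
lift 25.69 [0.4485 0.1792 0.0097] F [ 0.47 -0.02 -0.75] w 0.0293 gf 78.9
up 27.49 [0.4485 0.1792 0.2991] F [ 0.29 -0.21 -0.1 ] w 0.0294 gf 78.9
11048 [[-0.0078 -0.019  -0.072 ]
 [ 0.0088  0.0003 -0.0457]
 [ 0.0157  0.019  -0.0158]]
```

View pics/w3.png

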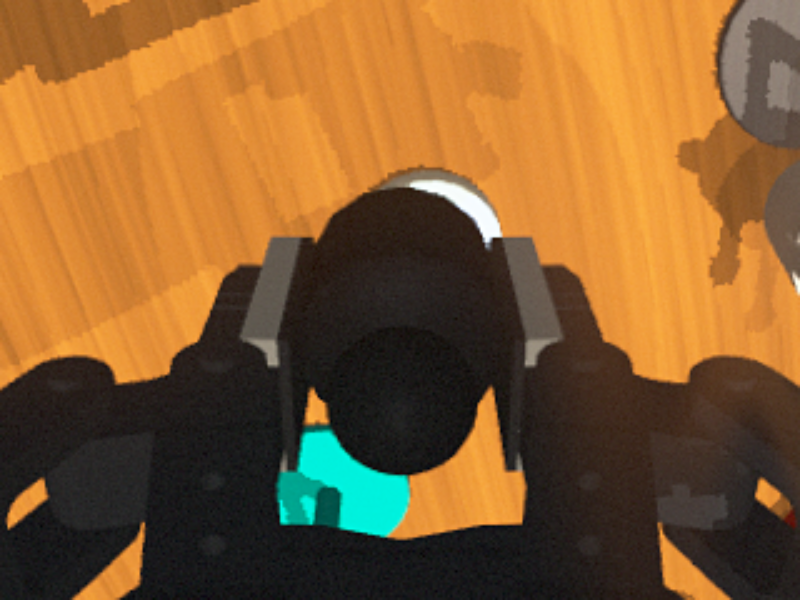

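The cap is held upright between the pads, with its ball at (405,400) and the skirt centred. I'll fit the offset of the cap in the hand, then press it on in steps.

Run:
```python
from h import *
S=np.array([.6165,-.0382])
Q,W,im=wcloud(); B=Q[340:385,298:347].reshape(-1,3); B=B[(B[:,2]<-.045)&(B[:,2]>-.07)&(abs(B[:,1])<.011)&(abs(B[:,0])<.014)]
b=sph(B,.0105,-.053); print("ball in tool",len(B),b.round(4))
K=Q[275:330,285:360].reshape(-1,3); K=K[(K[:,2]>-.038)&(abs(K[:,1])<.0145)&(K[:,0]>.008)&(K[:,0]<.018)]
if len(K)>20: print("skirt",len(K),circ(K,.016).round(4))
x=np.array([np.cos(np.radians(-14)),np.sin(np.radians(-14))])
print("offset to correct",b[0])
move_pose([*S,.30],q(-14)); movel([*S,.215],.15); dwell(.3); st("above")
```

```text
ball in tool 2142 [-0.      0.001  -0.0531]
skirt 1675 [-0.0002  0.0011]
offset to correct -2.315920318664219e-05
above 29.68 [ 0.617  -0.0383  0.2161] F [-0.78  1.04 -0.48] w 0.029 gf 78.9
```

Run:
```python
from h import *
S=np.array([.6165,-.0382])-.0006*np.array([.97,-.242])
movel([*S,.190],.08); dwell(.2); st()
for z in np.arange(.187,.1739,-.003):
    movel([*S,z],.03); dwell(.15); s=st(f"{z:.4f}")
    if s["contact_force"][2]>15 or np.hypot(*s["contact_force"][:2])>8: break
```

```text
30.34 [ 0.6163 -0.0381  0.1906] F [-0.42 -0.22  0.45] w 0.0295 gf 78.9
0.1870 30.74 [ 0.616  -0.0381  0.1871] F [0.19 0.34 0.63] w 0.0297 gf 78.9
0.1840 31.14 [ 0.6159 -0.0381  0.184 ] F [0.98 1.44 0.05] w 0.0295 gf 78.9
0.1810 31.54 [ 0.6159 -0.038   0.181 ] F [-0.72 -0.27  0.33] w 0.0292 gf 78.9
0.1780 31.94 [ 0.616  -0.0381  0.178 ] F [ 0.5  -0.06 -0.83] w 0.0294 gf 78.9
0.1750 32.34 [ 0.6158 -0.0382  0.1755] F [-2.75 -0.59  4.26] w 0.0293 gf 79.1
```

The cap has threaded onto the stud and met the balls at the predicted height, so I'll press it through.

Run:
```python
from h import *
S=np.array([.6165,-.0382])-.0006*np.array([.97,-.242])
for z in np.arange(.1735,.1570,-.0015):
    movel([*S,z],.03); dwell(.15); s=st(f"{z:.4f}")
    F=s["contact_force"][2]
    if F>35 or (z<.1685 and F>12): break
```

```text
0.1735 32.74 [ 0.6159 -0.0383  0.1749] F [-4.12 -0.19  6.46] w 0.0294 gf 79.5
0.1720 33.14 [ 0.6157 -0.0383  0.1715] F [-1.97 -1.97  2.51] w 0.0296 gf 79.5
0.1705 33.54 [ 0.6153 -0.038   0.1687] F [ 0.33 -2.   -5.63] w 0.0301 gf 79.6
0.1690 33.94 [ 0.6152 -0.038   0.1677] F [ 0.15 -1.92 -7.62] w 0.0294 gf 79.7
0.1675 34.34 [ 0.6156 -0.038   0.1674] F [-1.76 -1.56 -5.96] w 0.029 gf 79.9
0.1660 34.74 [ 0.6164 -0.0379  0.1666] F [-0.82 -0.11 -4.2 ] w 0.0294 gf 80.1
0.1645 35.14 [ 0.6166 -0.0381  0.1653] F [-0.85 -0.31  0.39] w 0.0293 gf 80.5
0.1630 35.54 [ 0.6167 -0.0382  0.1647] F [-2.01  0.26  5.73] w 0.0296 gf 81.3
0.1615 35.94 [ 0.6167 -0.0382  0.1647] F [-5.36  0.76  9.83] w 0.0297 gf 82.0
0.1600 36.34 [ 0.6167 -0.0382  0.1646] F [-6.7   1.36 14.48] w 0.0295 gf 82.6
```

It clicked, snapped in, and stopped hard at the predicted home height, now pressed with about 14 N. I'll check once and hand in.

Run:
```python
from h import *
dwell(.3); st()
Q,W,im=wcloud(); B=Q[330:390,295:350].reshape(-1,3); B=B[(B[:,2]<-.04)&(B[:,2]>-.07)&(abs(B[:,1])<.011)&(abs(B[:,0])<.014)]
b=sph(B,.0105,-.053); s=sense(); print("ball tool",b.round(4),"-> cap underside z",round(s["ee_pos"][2]-b[2]-.0415,4),"(home .176)")
p=read_camera("scene"); P=cloud(p); G=near(P,SEAT,.05,.178,.195); print("grip",G.mean(0).round(4))
cv2.imwrite("pics/end.png",cv2.resize(p["image"][180:360,230:470],(800,600)))
```

```text
36.64 [ 0.6167 -0.0382  0.1646] F [-7.06  0.74 13.87] w 0.0293 gf 82.6
ball tool [ 0.0002  0.001  -0.0528] -> cap underside z 0.1759 (home .176)
grip [0.6354 0.033  0.1856]
```

View pics/end.png

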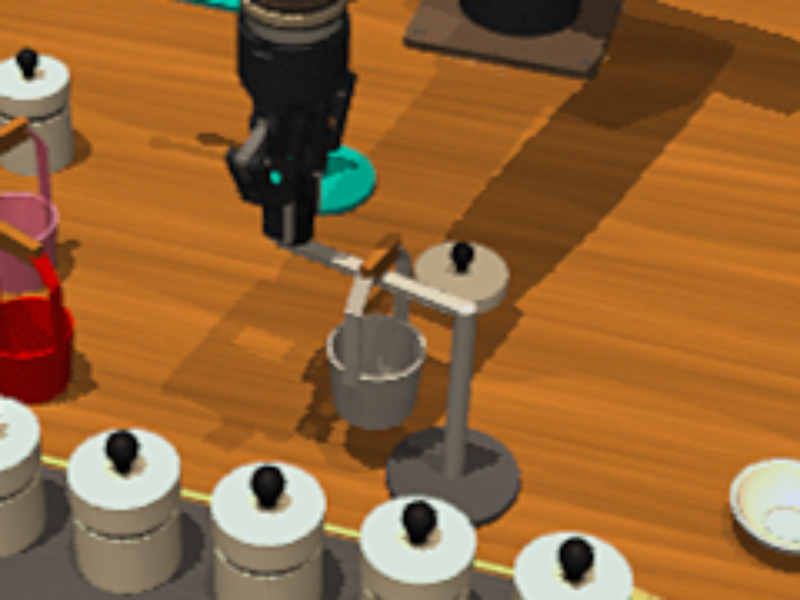

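The pail hangs still at (375,370), and the gripper is holding the cap on the stud at (290,235).

```bash
python3 -c "
from station import job_done; print(job_done())"
```

```text
the job is handed in; nothing more can be done
None
```

I handed the job in at about 37 s: the pail hangs free on the hook's arm, and the cap is clicked home on the stud, still held and pressed down with about 14 N; no verdict came back.

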